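# Start the tester and hold the scanning lever at the pointer

## Robot

A 6-joint arm with a two-finger parallel gripper is mounted at the origin on the work surface. World frame = base frame: x ahead of the robot, y to its left, z up, the work surface at z = 0. Lengths are in mm, angles in rad, forces in N, time in s.
With the tool pointing down it reaches from about 350 to 975 mm from the base axis. Payload 7.1 kg.
Tool frame: the origin (TCP) lies at the very end of the fingers, on their centre line; the grasp point (between the pads) lies 19 mm behind it; z points along the fingers, y is the line along which they close (so a half turn about z gives the same grasp; the last joint's range is limited). The gripper opens to 88 mm and grips with 3 to 60 N. Pads are 20 mm wide; open, the fingers measure 115 mm over their backs; the gripper's body (75 mm by 178 mm) begins 61 mm behind the grasp point.
Start: joints at [1.158, 0.423, 1.63, -0, 1.089, -0.019], TCP at [239.78, 577.157, 222.675] pointing down, gripper open.
Joint ranges: [-3, 3], [-0.9, 2.11], [0.09, 2.58], [-1.31, 4.45], [0.11, 2.69], [-2.54, 2.54]. Speed limits (rad/s): [2.39, 2.39, 3.01, 3.14, 3.14, 3.14].

## Interface

Orientations are given as a rotation vector (axis times angle).
In Python, from workcell import get_obs, get_image, job, models gives the robot as it stands.
- The arm moves only by the tool jog_arm, never from a script. Its argument "increments" is one flat list of numbers, 7 for each row, row after row: the turn, a rotation vector about the tool's x, y, z in degrees, then the shift along the tool's x, y, z in mm, then the opening in per cent of the stroke, from 0 (shut) to 100 (fully open). A call has 1 to 12 rows; each row shifts and turns the commanded pose from where the row before left it, along the tool's axes as they then stand; what a row does not reach is not made up. A row lasts 1/8 s, in which the tool goes at most 62.5 mm and 10.7 degrees, less where a joint would pass 70% of its speed; a pose out of reach is approached as far as the arm can. A call is refused whole if a number of a shift passes 62.5 or a number of a turn 10.7, either way. A call with a gripper value outside its range is refused whole. The fingers move at their own pace and stop on an object; the grip force is fixed at half the most. Time passes only in rows, so rows that do not move let the fingers close. It gives the time, the measured TCP pose, the force, the opening and the grip force at its end, in the units of the state.
- get_obs(): the state, without advancing time (a new reading comes with each control period).
- get_image(name): name is "scene" or "top" or "wrist"; returns a dict with "pixels" (480x640x3 uint8, blue, green, red), "depth" (480x640 float32, mm along the optical axis (not along the pixel's ray), 0 where there is no reading), "fx", "fy", "cx", "cy" (pixels), "cam_to_world" (4x4, takes a point from camera to world coordinates); the wrist camera has in their place "tool_from_camera" (4x4, takes a point from camera to tool coordinates, whose origin is the TCP and whose axes are the flange's). Camera axes: x right, y up, looking along -z (the intrinsics and any distortion apply to the point x, -y, -z); pixel columns grow to the right and rows downward; lengths in mm; the calibration is good to about 2 mm. A picture is of the moment at which its call begins: read the wrist's pose just before it.
- job.close_job(): hands the job in; it is judged then, once.
Trained networks look in the newest picture that a camera, given by its name, has taken for a name from the list of things; names that differ only in an ending like _2 or _b are one class to them, and where a whole thing is asked for, a point or a joint stands for the part that bears it (a point fixed in the world has none). Each returns a list of dicts, best first, with "p" (0 to 1); they miss things now and then, are a little off and sometimes report something else, mostly with a low value. They report only what shows in the picture. A call takes as long as a camera call.
- models.look_for(target, camera): "centre" ([x, y, z] in mm, in world coordinates, good to about 4 mm: the middle of the surface that is visible of it).
- models.regions_of(target, camera): "region" (480x640 bool, what is visible of it).
The state is a dict: "t": time; "qpos": joint angles; "qvel": joint speeds; "joint_torque": joint torques, N m; "ee_pos": TCP position; "orientation": TCP orientation; "ft_force": force on the tool from outside, world axes, zero at the start; "moment": the same for the moment, N m; "width": finger opening in mm; "grasp_force": force on a finger pad.
Only numpy, scipy, OpenCV 4.12 (cv2) and the standard library are available. Lean on these libraries where they do the work, as an engineer would, in place of code of your own. Each camera call takes 0.05 s, during which the arm holds its last target. There are 200 camera calls.

## Task

A circuit board lies in the scanning fixture. Press the wide start button on the tester box fully down and let it come back up, then push the fixture's spring-loaded lever down until the lever's nose is level with the pointer on the scale post, and finish while still holding it there. Do not push the nose clearly past the pointer (the scanning head would near the board too closely), do not press the small abort button, and leave the pointer and everything else on the bench where it is.

Things in the scene. Friction and masses are not known exactly. Their poses are not given: they have to be found in the camera images.
- fixture: fixed scanning fixture: dark steel base plate 160 (x) x 330 (y) x 14 mm on the bench, with a grey hinge block at its -y end, a green circuit board in a nest, and a grey scale post (30x16 mm, top 150 mm above the bench) at its +y end, centred at y = +158 mm. Origin on the bench, under the plate, 10 mm from its middle; z up. Its yaw varies
- lever: steel lever bar, 24 mm wide, along the fixture's +y from the hinge to near the scale post; black scanning head below, rubber pad on top. Origin on the hinge axis (along fixture x, at fixture y = -120 mm, 110 mm above the bench). At rest it slopes up 0.15 rad to its nose; it swings down up to 0.34 rad against a spring: at the pad about 4 N at first, 10 N at 0.2 rad, 14 N at the bottom
- lever_pad (a point): centre of the top face of the rubber pad (50 x 56 mm, 13 mm thick) on the lever, 170 mm along the lever from the hinge; about 154 mm above the bench at rest. Moves with the lever
- lever_nose (a point): middle of the thin (4 mm) outer end of the lever, 240 mm from the hinge, about 146 mm above the bench at rest. Its end faces the scale post. When the pad goes down 10 mm the nose goes down about 14 mm
- pointer_tip (a point): level marked by the pointer, a black clip on the scale post (42 x 24 x 12 mm) with two thin (3 mm) horizontal prongs reaching towards the lever, one each side of the nose's path; the nose passes between them untouched. This point is midway between the prongs' free ends, z up. Set anew each time, 86 to 122 mm above the bench
- tester: fixed light grey tester box 120 (x) x 200 (y) x 60 mm high, dark display strip and two push buttons in round black collars on top; origin centre of underside. Its yaw varies and the two buttons may be either way round
- start_button (a joint): travel of the wide start button, m: 0 up, 0.007 fully down (takes 6 N); springs back
- start_button_top (a point): centre of the top face of the wide, grey start button, 36 mm across, 83 mm above the bench when up; its top stands 11 mm above its black collar, 52 mm across. Moves with the button
- abort_button (a joint): travel of the small abort button, m: 0 up, 0.005 fully down
- abort_button_top (a point): centre of the top face of the small grey abort button, 16 mm across, 81 mm above the bench, about 100 mm from the start button
- mouse: black computer mouse, 100x58x34 mm; loose bystander; origin centre of its underside
- tape_roll: cardboard-brown tape roll lying flat, 100 mm across, 24 mm high; loose bystander; origin centre of its underside
- router: white flat network box 130x200x34 mm; loose bystander; origin centre of its underside
- screwdriver: black-handled screwdriver lying on the bench, 190 mm long; loose bystander; origin centre of its underside
- screw_jar: tiny grey jar with white cap, 28 mm across, 32 mm high, standing on the fixture's base plate; loose bystander; origin centre of its underside
- heat_sink: small finned aluminium block 34x34x20 mm lying on top of the tester box; loose bystander; origin centre of its underside
- mug: white mug, 80 mm across, 95 mm high; loose bystander; origin centre of its underside

How it is judged (in metres and radians):
On the way, in this order (a step that is already met when the one before it is completed fails the run):
1. the start button is fully down while the lever is still up (value of joint start_button above 0.0058 m and z of lever_nose in the frame of pointer_tip above 0.01 m), for 0.05 s.
2. the start button has come back up (value of joint start_button below 0.0015 m), for 0.1 s.
At the end, for the whole second after the job is handed in: The lever's nose is held level with the pointer within 4 mm, still, by the fingers pressing on the lever (over 3 N); both buttons are up; the pointer is where it was (3 mm) (z of lever_nose in the frame of pointer_tip between -0.004 and 0.004 m and contact force between the fingers and lever above 3 N and angular speed of lever below 0.05 rad/s and value of joint each of start_button, abort_button below 0.0015 m and distance of pointer_tip from where it was at the start of the episode below 0.003 m); the arm keeps its last pose, push and grip.
It fails at once if the lever's nose goes more than 10 mm below the pointer (z of lever_nose in the frame of pointer_tip below -0.01 m).
It fails at once if the abort button is pressed (value of joint abort_button above 0.0025 m).
It fails at once if a bystander is shoved more than 25 mm (distance of any of mouse, tape_roll, router, screwdriver, screw_jar, heat_sink, mug from where it was at the start of the episode above 0.025 m).
It also fails if it takes over 42 s, if anything falls off the work surface, if the arm or the gripper's body presses on something with over 40 N, if the wrist force passes 120 N, or if a joint passes its speed limit or range.

## Working session

There is one attempt and no reset: what is moved stays moved. The work goes in short steps, Python scripts to look and compute and a tool call to move; the robot and the scene stay as the last step left them, time stands still between calls to the robot, and variables do not carry over. Pictures are saved under pics/ and viewed, at most 10 in all, crops included, and the job is handed in when it is done.

Besides the shell and the picture viewer there is one more tool, called after ">>>" as a command line: name --argument value ..., lists and objects as JSON in quotes. jog_arm: Moves the arm, as the interface text tells. Its arguments: {"type":"object","properties":{"increments":{"type":"array"}},"required":["increments"]}

```bash
mkdir -p pics; cat > h.py <<'E'
import numpy as np, cv2
from scipy.spatial.transform import Rotation as R
from workcell import get_obs, get_image, job, models
def cloud(im, o=None):
    d=im["depth"]; v,u=np.mgrid[0:480,0:640]
    x=(u-im["cx"])/im["fx"]*d; y=-(v-im["cy"])/im["fy"]*d
    P=np.stack([x,y,-d,np.ones_like(d)],-1)
    if "cam_to_world" in im: T=np.array(im["cam_to_world"])
    else:
        W=np.eye(4); W[:3,:3]=R.from_rotvec(o["orientation"]).as_matrix(); W[:3,3]=o["ee_pos"]
        T=W@np.array(im["tool_from_camera"])
    P=(P@T.T)[...,:3]; P[d==0]=np.nan
    return P
E
python3 - <<'E'
from h import *
o=get_obs(); print(o)
for c in ["top","scene"]:
    im=get_image(c); cv2.imwrite(f"pics/{c}0.png",im["pixels"]); np.save(c+"0.npy",cloud(im))
    for n in ["lever_pad","lever_nose","pointer_tip","start_button_top","abort_button_top","tester","lever","fixture","mug","screw_jar","heat_sink","mouse","router"]:
        print(c,n,[(np.round(r["centre"]),round(r["p"],2)) for r in models.look_for(n,c)[:2]])
E
```

```text
{'t': 0.0, 'qpos': array([ 1.15797620e+00,  4.23820419e-01,  1.63067327e+00, -9.94448399e-06,
        1.08857550e+00, -1.90033088e-02]), 'qvel': array([ 8.53157577e-04,  2.10946152e-04,  3.99489635e-04, -1.08906927e-03,
        5.29436846e-05,  2.39736033e-04]), 'joint_torque': array([ 1.51642074e-03, -5.44620574e+01, -2.73672384e+01,  6.44827215e-02,
        2.28204124e-02, -1.20671480e-04]), 'ee_pos': array([239.58635015, 576.67019926, 221.92101005]), 'orientation': array([-6.14548751e-01, -3.08058366e+00,  2.26822606e-03]), 'ft_force': array([0.5975422 , 0.68742195, 0.77907474]), 'moment': array([ 0.02031873, -0.02033956, -0.03660435]), 'grasp_force': 0.0, 'width': 88.06361882794089}
top lever_pad [(array([ 550., -148.,  129.]), 0.89)]
top lever_nose [(array([ 546., -157.,  134.]), 0.57)]
top pointer_tip [(array([504.,  -6., 120.]), 0.46)]
top start_button_top [(array([509., 281.,  83.]), 0.64)]
top abort_button_top [(array([536., 314.,  63.]), 0.65)]
top tester [(array([540., 314.,  60.]), 0.6), (array([ 492., -444.,   22.]), 0.17)]
top lever [(array([ 552., -155.,  135.]), 0.98)
[... 468 characters left out ...]
er_nose [(array([536., 377.,  86.]), 0.72), (array([ 556., -148.,  137.]), 0.57)]
scene pointer_tip [(array([526.,   8., 120.]), 0.54), (array([749., 267.,  37.]), 0.39)]
scene start_button_top [(array([513., 282.,  83.]), 0.54)]
scene abort_button_top []
scene tester [(array([ 561., -153.,  130.]), 0.74), (array([555., 324.,  63.]), 0.64)]
scene lever [(array([ 558., -154.,  135.]), 0.93)]
scene fixture [(array([ 564., -124.,   15.]), 0.96)]
scene mug [(array([ 775., -224.,   59.]), 0.96), (array([554., 327.,  61.]), 0.21)]
scene screw_jar []
scene heat_sink [(array([594., 388.,  64.]), 0.89)]
scene mouse [(array([ 499., -438.,   24.]), 0.91)]
scene router [(array([750., 268.,  36.]), 0.9)]
```

View pics/top0.png

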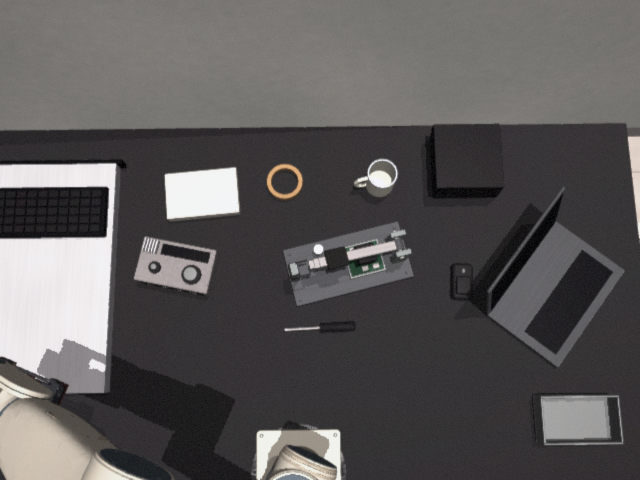

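View pics/scene0.png

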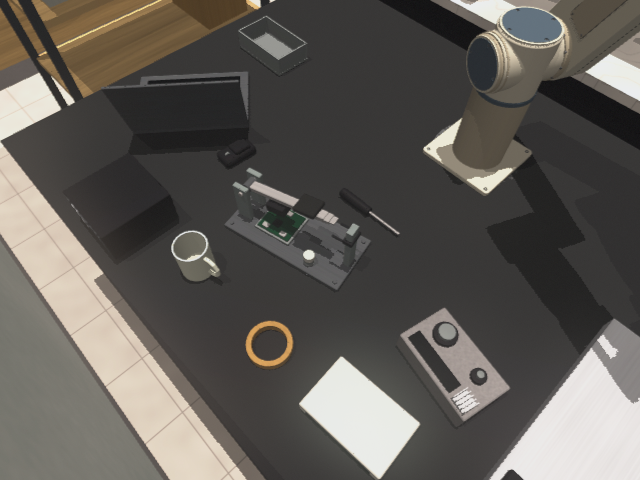

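The top view shows the start button (grey, large) at about (191,273) and the abort button at (154,267). The lever runs from the hinge (400,245) to the post (297,269), with its pad at (336,260). I'll move above the start button with the gripper closed.

>>> jog_arm --increments '[0,0,0,-36,-17,0,0,0,0,0,-36,-17,0,0,0,0,0,-36,-17,0,0,0,0,0,-36,-17,0,0,0,0,0,-36,-17,0,0,0,0,0,-36,-17,0,0,0,0,0,-36,-17,0,0,0,0,0,-36,-17,0,0,0,0,0,-36,-17,0,0,0,0,0,-36,-17,0,0,0,0,0,0,0,0,0,0,0,0,0,0,0,0]'

```text
t: 2.9
ee_pos: [506.7, 282.2, 222.6]
orientation: [-0.615, -3.08, 0.0]
ft_force: [0.1, -0.1, 0.1]
width: 0.4
grasp_force: 0.0
```

```bash
python3 - <<'E'
from h import *
o=get_obs(); im=get_image("wrist"); P=cloud(im,o); cv2.imwrite("pics/w1.png",im["pixels"]); np.save("w1.npy",P)
print(o["t"],o["ee_pos"],o["orientation"],o["ft_force"],o["width"])
for n in ["start_button_top","abort_button_top"]:
    print(n,[(np.round(r["centre"]),round(r["p"],2)) for r in models.look_for(n,"wrist")[:2]])
m=(P[...,2]>77)&(P[...,2]<90)
k,l,s,c=cv2.connectedComponentsWithStats(m.astype(np.uint8))
for i in range(1,k):
    if s[i,4]>100: print(s[i],np.nanmedian(P[l==i],0), np.nanmin(P[l==i],0),np.nanmax(P[l==i],0))
E
```

```text
2.9 [506.67389737 282.17867965 222.57838498] [-6.15297140e-01 -3.08027299e+00  4.67896558e-06] [ 0.05791874 -0.10850397  0.14858689] 0.4005437894826714
start_button_top [(array([510., 284.,  86.]), 0.89)]
abort_button_top [(array([532., 372.,  84.]), 0.82), (array([575., -52.,  30.]), 0.21)]
[429 200  22  21 340] [532.44193464 374.98925494  81.89122   ] [525.54454977 367.74331087  77.04271228] [540.69090596 383.22788531  84.46301343]
[ 290  211   46   45 1599] [511.55826341 278.57264228  84.13838522] [495.0204553  260.07622575  77.01128657] [529.79867467 295.83549315  86.30526455]
[491 246   5  42 187] [593.59183373 401.28234771  80.53696795] [578.24069748 396.30460466  77.18779744] [611.39607115 406.47132313  82.81697265]
[481 248   5  42 174] [592.37063876 393.39208619  80.66900495] [576.39412113 388.76791985  77.04976768] [609.82472366 398.15860611  83.07025176]
[460 251   7  41 169] [588.42575064 377.93702933  80.69672776] [572.69020728 373.08734181  77.0624663 ] [605.80068275 382.708698    82.68373382]
[470 250   7  41 171] [590.61546644 385.67641071  80.73276823] [574.58372038 380.86799618  77.01347084] [608.24776458 390.76561868  82.76774597]
[450 254   7  40 163] [587.42934851 369.92247787  80.80182341] [571.03896934 365.21571049  77.0041905 ] [604.83399064 375.28416683  82.92760022]
[  3 332  37  34 474] [509.87630936  12.25180165  83.5649691 ] [495.73720593   7.11499148  77.00963208] [525.28444659  16.91844614  89.99990541]
```

>>> jog_arm --increments '[0,0,0,-7,-2,22,0,0,0,0,0,0,22,0,0,0,0,0,0,22,0,0,0,0,0,0,22,0,0,0,0,0,0,22,0,0,0,0,0,0,20,0,0,0,0,0,0,5,0,0,0,0,0,0,4,0,0,0,0,0,0,4,0,0,0,0,0,0,3,0,0,0,0,0,0,0,0,0,0,0,0,0,0,0]'

```text
t: 4.55
ee_pos: [512.9, 278.0, 77.4]
orientation: [0.615, 3.08, 0.002]
ft_force: [-3.1, 2.5, 5.3]
width: 0.5
grasp_force: 2.6
```

>>> jog_arm --increments '[0,0,0,0,0,2,0,0,0,0,0,0,2,0,0,0,0,0,0,0,0,0,0,0,0,0,0,0]'

```text
t: 5.05
ee_pos: [513.1, 278.1, 75.9]
orientation: [0.615, 3.08, 0.002]
ft_force: [-10.1, -1.0, 30.5]
width: 0.6
grasp_force: 15.0
```

>>> jog_arm --increments '[0,0,0,0,0,-10,0,0,0,0,0,0,-35,0,0,0,0,0,0,-50,0,0,0,0,0,0,-50,0,0,0,0,-23,-43,-5,0,0,0,0,-23,-43,0,0,0,0,0,-23,-43,0,0,0,0,0,-23,-43,0,0,0,0,0,-23,-43,0,0,0,0,0,-23,-43,0,0,0,0,0,-23,-43,0,0,0,0,0,0,0,0,0]'

```text
t: 6.55
ee_pos: [546.1, -65.3, 222.7]
orientation: [0.621, 3.079, -0.001]
ft_force: [-0.1, -0.0, -0.6]
width: 0.4
grasp_force: 0.0
```

```bash
python3 - <<'E'
from h import *
o=get_obs(); im=get_image("wrist"); P=cloud(im,o); cv2.imwrite("pics/w2.png",im["pixels"]); np.save("w2.npy",P)
print(o["t"],o["ee_pos"],o["orientation"],o["ft_force"],o["width"])
for n in ["lever_pad","lever_nose","pointer_tip"]:
    print(n,[(np.round(r["centre"]),round(r["p"],2)) for r in models.look_for(n,"wrist")[:2]])
z=P[...,2]; v=np.clip(np.nan_to_num(z)*1.6,0,255).astype(np.uint8)
cv2.imwrite("pics/w2both.png",cv2.resize(np.vstack([im["pixels"],cv2.applyColorMap(v,cv2.COLORMAP_JET)]),(400,600)))
E
```

```text
6.55 [546.08122363 -65.30664416 222.74424924] [ 6.20832751e-01  3.07887967e+00 -1.19499196e-03] [-0.11062028 -0.02142714 -0.59458229] 0.36614369947866393
lever_pad [(array([ 547., -117.,  149.]), 0.9), (array([717., 171.,  33.]), 0.46)]
lever_nose [(array([ 544., -123.,  148.]), 0.91)]
pointer_tip [(array([501., -11., 118.]), 0.93)]
```

View pics/w2.png

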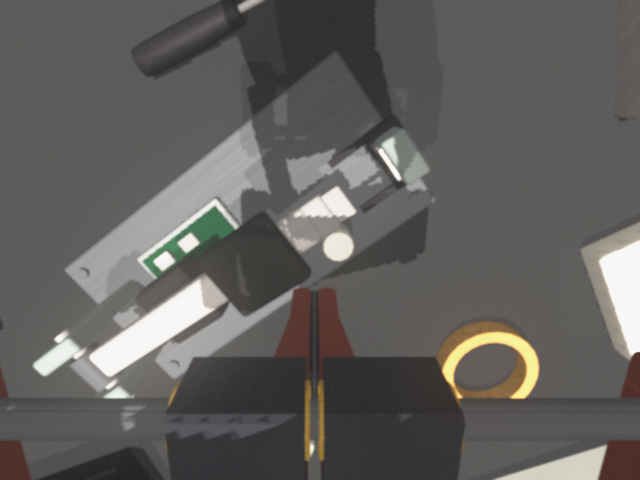

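The picture shows the pad at (255,260), the nose end at (345,200), the pointer prongs at (355,150) and (380,198), and the jar at (338,245) beside the lever. Next I'll measure heights.

```bash
python3 - <<'E'
from h import *
im=cv2.imread("pics/w2.png"); P=np.load("w2.npy"); z=P[...,2]
c=im[110:240,260:440]; zz=np.nan_to_num(z[110:240,260:440])
v=np.clip((zz-60)*2.5,0,255).astype(np.uint8)
f=lambda a:cv2.resize(a,None,fx=4.1,fy=4.1,interpolation=cv2.INTER_NEAREST)[:, :]
a=cv2.resize(c,(400,289),interpolation=cv2.INTER_NEAREST); b=cv2.resize(cv2.applyColorMap(v,cv2.COLORMAP_JET),(400,289),interpolation=cv2.INTER_NEAREST)
cv2.imwrite("pics/w2crop.png",np.hstack([a,b]))
np.set_printoptions(linewidth=250,suppress=True)
print(z[130:220:4,320:430:4].round(0))
r=models.regions_of("pointer_tip","wrist")[0]["region"]; q=P[r]; q=q[~np.isnan(q[:,0])]; print("pointer z pct",np.percentile(q[:,2],[2,10,25,50,75,90,98]),len(q))
r=models.regions_of("lever_pad","wrist")[0]["region"]; q=P[r]; q=q[q[:,2]>140]; print("pad",q.mean(0),q.min(0),q.max(0), np.linalg.lstsq(np.c_[q[:,:2],np.ones(len(q))],q[:,2],rcond=None)[0])
for u,w in [(330,210),(345,195),(350,203),(340,190),(160,330),(220,290)]: print(u,w,P[w,u])
E
```

```text
[[ 16.  16.  16.  16.  15.  15.  17.  16.  16.  15.  22.  42.  59. 123. 124. 124. 124. 125. 136. 146. 151.   2.   0.   1.   1.   1.   1.   1.]
 [ 15.  16.  15.  16.  15.  15.  16.  16.  16.  15.  45. 119. 124. 124. 124. 124. 129. 139. 149. 151. 150. 150.   2.   0.   2.   1.   2.   3.]
 [ 16.  16.  16.  15.  16.  16.  15.  17.  14.  15. 120. 125. 126. 124. 124. 133. 143. 150. 151. 151. 152. 150. 151.   2.  -0.   1.   2.   1.]
 [ 15.  15.  15.  14.  16.  16.  16.  16.  16. 120. 120. 121. 125. 125. 134. 145. 152. 151. 151. 153. 151. 152. 151.   2.   3.   1.   1.   2.]
 [ 16.  16.  16.  17.  14.  16.  16. 118. 119. 120. 121.  52. 123.  nan 133. 150. 152. 151. 152. 152. 152. 151. 151. 151.   1.   2.   3.   1.]
 [ 16.  16.  16.  16.  16.  14. 120. 119. 121. 119.  15.  15.  62. 124. 135. 141. 152. 152. 152. 152. 151. 151. 150. 152. 150.   2.   1.   1.]
 [ 15.  16.  15.  15.  14. 120. 118. 119.  14.  14.  17.  15.  16. 121. 124. 142. 149. 152. 151. 152. 151. 151. 151. 152. 152.   2.   2.   0.]
 [ 16.  15.  16. 120. 119. 120. 120.  14.  15.  16.  15.  14.  16.  52. 122. 132. 142. 151. 151. 15
[... 2072 characters left out ...]
 147. 148.  15.  15.  14.  16.  15.  16.  16.  16.  14.  17.  16.  16.  16.  15.  15.  13.   2.   2.   1.   1.   1.]]
pointer z pct [ 15.13385193 117.53830586 119.3549344  120.57349486 123.78194588 124.58905481 126.85154124] 1649
pad [533.57898122 -88.81606476 153.43573796] [ 508.95174992 -135.49213036  140.10570894] [567.62416937 -33.56698729 160.95068664] [  0.0281695   -0.06225126 132.87617322]
330 210 [524.51313413 -46.04576307 147.77700605]
345 195 [547.52191461 -35.30123933  15.71404261]
350 203 [556.62960544 -33.78958446  14.31319237]
340 190 [541.73397737 -37.8447893   14.12148912]
160 330 [ 562.34920964 -190.4637131   130.7943721 ]
220 290 [ 544.29586169 -128.62604522  152.24267822]
```

View pics/w2crop.png

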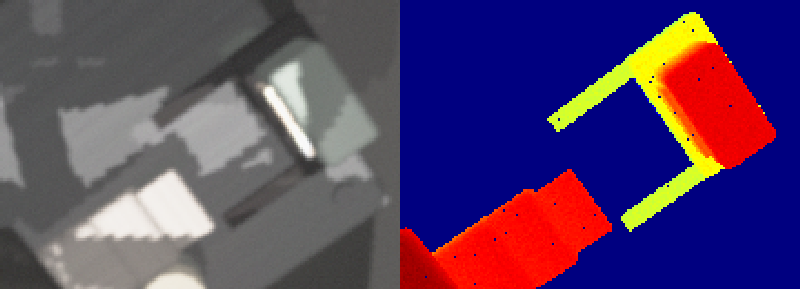

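```bash
python3 - <<'E'
from h import *
im=cv2.imread("pics/w2.png"); P=np.load("w2.npy"); z=P[...,2]
m=(z>120)&(z<170); m[:,:60]=0; m[285:,300:]=0; m[340:]=0
k,l,s,c=cv2.connectedComponentsWithStats(m.astype(np.uint8)); i=l[210,330]; q=P[l==i]
print("lever",s[i],cv2.minAreaRect(q[:,:2].astype(np.float32)))
g=im.max(2); d=(l==i)&(z>149)&(g<75); d=cv2.morphologyEx(d.astype(np.uint8),cv2.MORPH_OPEN,np.ones((9,9)))
q2=P[d>0]; print("pad",cv2.minAreaRect(q2[:,:2].astype(np.float32)),q2.mean(0))
r=(z>148.5)&(z<154)&(np.arange(640)[None]>365); print("post",np.median(P[r],0))
b=cv2.boxPoints(cv2.minAreaRect(q[:,:2].astype(np.float32))); print(b)
e=q[q[:,1]>np.nanmax(q[:,1])-15]; print("nose",e.mean(0),e.max(0))
# lever profile along axis
dr=np.array([-.255,.967]); t=q[:,:2]@dr
for a in np.arange(t.min(),t.max(),10): w=q[(t>=a)&(t<a+10)]; print(round(a),len(w),w.mean(0).round(1),np.median(w[:,2]).round(1))
E
```

```text
lever [  111   186   244   154 12796] ((546.0899047851562, -132.68536376953125), (50.46406555175781, 201.76846313476562), 14.102008819580078)
pad ((536.9845581054688, -101.31880187988281), (49.197364807128906, 51.90750503540039), 11.817248344421387) [536.24792544 -95.91825629 156.40235584]
post [511.49737226   4.29327534 151.19508147]
[[ 497.03796   -40.98919 ]
 [ 546.1986   -236.67706 ]
 [ 595.14185  -224.38153 ]
 [ 545.9812    -28.693665]]
nose [523.93113739 -41.31874887 148.22752079] [536.69059619 -32.79739262 150.84414662]
-368 46 [ 557.9 -227.1  123.2] 123.4
-358 137 [ 558.2 -217.4  125.5] 125.8
-348 243 [ 558.7 -207.3  127.1] 127.5
-338 350 [ 559.4 -196.9  128.7] 129.0
-328 407 [ 557.8 -187.2  130.1] 130.3
-318 410 [ 555.5 -177.5  131.6] 131.9
-308 439 [ 553.1 -167.8  133. ] 133.4
-298 445 [ 550.6 -158.1  134.6] 134.9
-288 465 [ 548.5 -148.3  136.1] 136.4
-278 343 [ 546.4 -139.9  137.6] 137.8
-268 657 [ 543.6 -127.   151.7] 151.9
-258 1116 [ 540.8 -119.3  153.1] 153.3
-248 1158 [ 538.5 -109.6  154.6] 154.8
-238 1213 [535.9 -99.9 156.1] 156.2
-228 1243 [533.6 -90.2 157.6] 157.8
-218 1517 [531.1 -80.3 156.2] 157.9
-208 627 [529.4 -70.6 148.1] 148.5
-198 663 [527.1 -60.9 148.6] 148.8
-188 670 [524.9 -51.1 148.7] 148.8
-178 548 [523.  -41.3 148.1] 148.2
-168 99 [521.4 -35.7 148.4] 148.5
```

>>> jog_arm --increments '[0,0,0,-6,-19,15,0,0,0,0,0,-19,20,0,0,0,0,0,0,20,0,0,0,0,0,0,8,0,0,0,0,0,0,5,0,0,0,0,0,0,4,0,0,0,0,0,0,3,0,0,0,0,0,0,3,0,0,0,0,0,0,2,0,0,0,0,0,0,0,0,0,0,0,0,0,0,0,0]'

```text
invalid input
```

```bash
cat > look.py <<'E'
from h import *
import sys
o=get_obs(); im=get_image("wrist"); P=cloud(im,o); cv2.imwrite(f"pics/{sys.argv[1]}.png",im["pixels"]); z=P[...,2]
# fixture axes from post centre & yaw
a=np.radians(14.1); ey=np.array([-np.sin(a),np.cos(a)]); ex=np.array([np.cos(a),np.sin(a)])
d=P[...,:2]-np.array([511.5,4.3]); X=d@ex; Y=d@ey
def st(n,m):
    print(n,m.sum(),np.percentile(z[m],[10,50,90]).round(2) if m.sum() else None)
st("post",(abs(X)<12)&(abs(Y)<6)&(z>140))
st("noseEnd",(abs(X)<8)&(Y>-46)&(Y<-38)&(z>100))
st("nose2",(abs(X)<8)&(Y>-60)&(Y<-46)&(z>100))
pr=(abs(X)>13)&(abs(X)<24)&(Y>-37)&(Y<-14)&(z>80)&(z<130)
st("prongs",pr); st("L",pr&(X<0)); st("R",pr&(X>0))
st("plate",(z>5)&(z<20))
print(o["t"],o["ee_pos"],o["ft_force"])
E
python3 look.py w3
```

```text
post 895 [150.47 151.3  152.17]
noseEnd 5384 [311.47 324.59 328.31]
nose2 7463 [311.05 327.16 328.42]
prongs 595 [118.5  119.57 120.52]
L 302 [118.61 119.61 120.5 ]
R 293 [118.34 119.54 120.56]
plate 38669 [13.74 15.28 16.53]
6.85 [545.77760315 -61.12975395 222.65700647] [ 0.02712608 -0.06126812 -0.07376689]
```

View pics/w3.png

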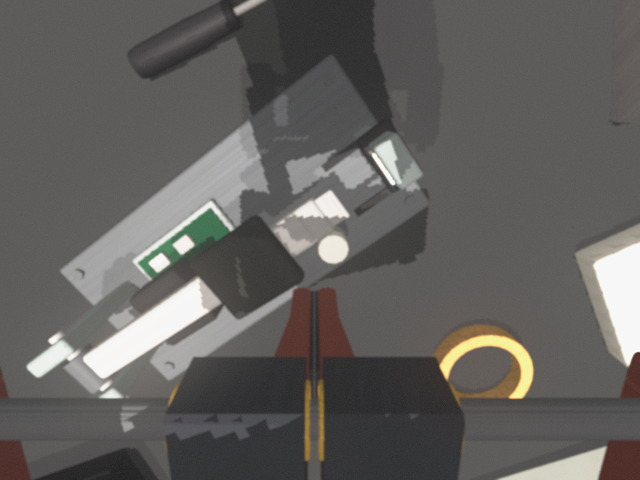

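The call was refused, so I'll resend it. The view is unchanged, with the pad at (250,262).

>>> jog_arm --increments '[0,0,0,-8,-21,15,0,0,0,0,0,-21,20,0,0,0,0,0,0,20,0,0,0,0,0,0,8,0,0,0,0,0,0,5,0,0,0,0,0,0,4,0,0,0,0,0,0,3,0,0,0,0,0,0,2,0,0,0,0,0,0,0,0,0,0,0,0,0,0,0]'

```text
t: 8.15
ee_pos: [537.8, -103.6, 146.6]
orientation: [0.614, 3.08, 0.001]
ft_force: [-2.2, 2.5, 6.4]
width: 0.3
grasp_force: 2.8
```

```bash
sed -i 's/(z>100))/(z>100)\&(z<160))/' look.py; python3 look.py w4
```

```text
post 1970 [150.51 151.31 152.19]
noseEnd 554 [136.   136.77 137.6 ]
nose2 1107 [135.85 137.42 138.6 ]
prongs 1247 [118.25 119.46 120.44]
L 639 [118.42 119.51 120.46]
R 608 [118.02 119.41 120.4 ]
plate 48887 [14.28 15.32 16.35]
8.15 [ 537.77610229 -103.59087149  146.64266692] [-2.24416285  2.46823879  6.39115319]
```

View pics/w4.png

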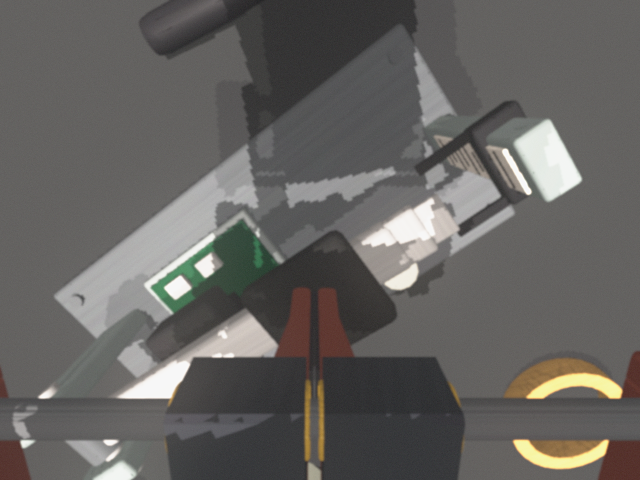

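The fingers press the pad at (320,300). The nose at (445,215) is about 17 mm above level, so I'll go down another 10 mm.

>>> jog_arm --increments '[0,0,0,0,0,3,0,0,0,0,0,0,3,0,0,0,0,0,0,2,0,0,0,0,0,0,2,0,0,0,0,0,0,0,0,0,0,0,0,0,0,0]'

```text
t: 8.95
ee_pos: [538.0, -103.3, 136.8]
orientation: [0.614, 3.079, 0.002]
ft_force: [-1.1, 5.1, 7.7]
width: 0.3
grasp_force: 3.7
```

```bash
python3 look.py w5
```

```text
post 2222 [150.48 151.27 152.09]
noseEnd 611 [122.82 123.62 124.42]
nose2 1067 [123.2  125.2  126.21]
prongs 1383 [118.1  119.49 120.33]
L 707 [118.28 119.54 120.44]
R 676 [117.86 119.43 120.21]
plate 51446 [14.27 15.3  16.32]
8.95 [ 537.95574409 -103.33910617  136.82831712] [-1.14109139  5.08332066  7.68247854]
```

>>> jog_arm --increments '[0,0,0,0,0,1.5,0,0,0,0,0,0,1,0,0,0,0,0,0,0,0,0,0,0,0,0,0,0,0,0,0,0,0,0,0,0,0,0,0,0,0,0]'

```text
t: 9.75
ee_pos: [538.0, -103.3, 134.4]
orientation: [0.614, 3.079, 0.002]
ft_force: [-1.5, 5.0, 8.9]
width: 0.5
grasp_force: 4.0
```

```bash
python3 look.py w6; sleep 0; python3 look.py w7; python3 - <<'E'
from h import *
c=cv2.imread("pics/w6.png")[60:300,340:640]; cv2.imwrite("pics/w6c.png",cv2.resize(c,(750,600)))
E
```

```text
post 2291 [150.51 151.34 152.13]
noseEnd 619 [119.61 120.4  121.17]
nose2 1055 [120.01 122.08 123.12]
prongs 1418 [118.18 119.49 120.36]
L 729 [118.32 119.49 120.4 ]
R 689 [117.98 119.5  120.31]
plate 52078 [14.29 15.33 16.34]
9.75 [ 537.97573505 -103.2519632   134.42958657] [-1.48798861  5.01036986  8.89404267]
post 2306 [150.51 151.31 152.1 ]
noseEnd 610 [119.6  120.35 121.14]
nose2 1056 [119.98 122.08 123.06]
prongs 1418 [118.21 119.47 120.4 ]
L 730 [118.4  119.49 120.41]
R 688 [118.01 119.45 120.4 ]
plate 52094 [14.26 15.31 16.32]
9.8 [ 537.97812256 -103.25339399  134.4079623 ] [-0.86217402  4.83060143  7.89309324]
```

View pics/w6c.png

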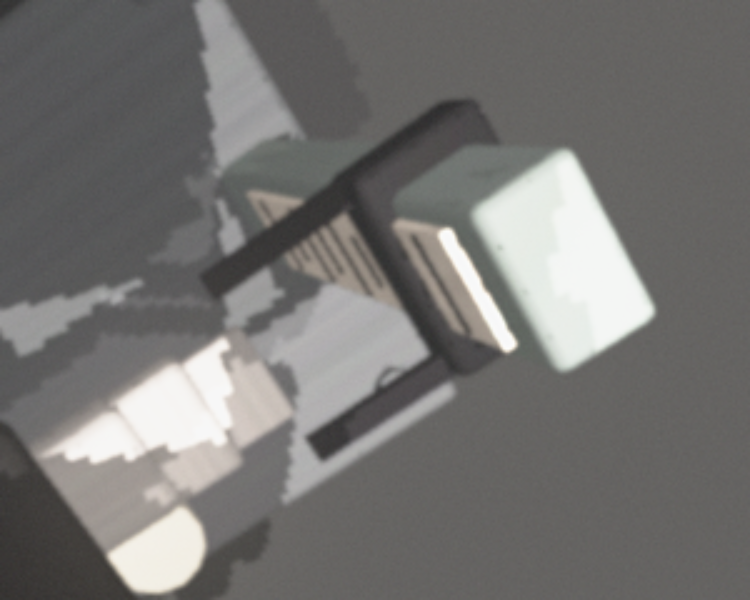

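The crop shows the nose end at (260,370) between the prong tips at (210,280) and (320,440). It is level to about 0.5 mm and held with about 8 N.

```bash
python3 -c "
from workcell import job; print(job.close_job())"
```

```text
the job is handed in; nothing more can be done
None
```

I pressed the start button fully down (about 7 mm) and let it back up, then handed the job in with the lever's nose held about 0.5 mm from the pointer's level at roughly 8 N; the hand-in gave no verdict.

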